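Make up the gilding kit and the printing kit

ROBOT

A 6-joint arm with a two-finger parallel gripper is mounted at the origin on the work surface. World frame = base frame: x ahead of the robot, y to its left, z up, the work surface at z = 0. Lengths are in m, angles in rad, forces in N, time in s.
With the tool pointing down it reaches from about 0.425 to 0.95 m from the base axis. Payload 3.5 kg.
Tool frame: the origin (TCP) lies midway between the tips of the shut fingers; the grasp point (between the pads) lies 19 mm behind it (ctrl.hold_point_z is the distance from the TCP to the grasp point, in m); z points along the fingers, y is the line along which they close (so a half turn about z gives the same grasp; the last joint's range is limited). The gripper opens to 85 mm and grips with 20 to 120 N. Pads are 22 mm wide; open, the fingers measure 114 mm over their backs; the gripper's body (76 mm by 85 mm) begins 54 mm behind the grasp point. The pads swing forward as they close: fully open they stand 13 mm farther back than shut.
Start: joints at [-1.275, 0.286, 1.577, -0, 1.279, -0.15], TCP at [0.291, -0.609, 0.231] pointing down, gripper open.
Joint ranges: [-2.77, 2.77], [-0.9, 2.22], [0.21, 2.48], [-1.53, 4.67], [0.24, 2.81], [-2.84, 2.84]. Speed limits (rad/s): [2.79, 2.79, 3.14, 3.14, 3.14, 3.14].

INTERFACE

Orientations are given as a unit quaternion [x, y, z, w].
In Python, from plant import readout, cams, sign_off, ctrl gives the robot as it stands. The module is installed in compiled form; this text tells all that it offers.
- The arm moves only by the tool step_arm, never from a script. Its argument "increments" is a list of rows, each a list of 2 entries, a list of its own where there are three numbers: the shift along the world's x, y, z in mm, then the turn, a rotation vector about the world's x, y, z in rad. In form: [[[x, y, z], [rx, ry, rz]], ...]. A call has 1 to 8 rows; each row shifts and turns the commanded pose from where the row before left it; what a row does not reach is not made up. A row lasts 1/12 s, in which the tool goes at most 41.7 mm and 7.16 degrees, less where a joint would pass 70% of its speed; a pose out of reach is approached as far as the arm can. A call is refused whole if a number of a shift passes 41.7 or a number of a turn 0.125, either way. A call with a gripper value outside its range is refused whole. "fingers" is the opening, from -1 (shut) to 1 (fully open), set as the call begins (left out, the last holds). The fingers move at their own pace and stop on an object; "grip_force" is the grip in N (left out, the last holds). Time passes only in rows, so rows that do not move let the fingers close. It gives the time, the measured TCP pose, the force, the opening and the grip force at its end, in the units of the state.
- readout.get_state(): the state, without advancing time (a new reading comes with each control period).
- cams.read_camera(name): name is "scene" or "top" or "wrist"; returns the picture (480x640x3 uint8, red, green, blue); there is no depth.
- cams.get_calibration(name): a dict with "fx", "fy", "cx", "cy" (pixels), "distortion" ([k1, k2, p1, p2, k3] as OpenCV has them; the pictures are not rectified), "eye" and "rotation" of the camera in the world; the wrist camera has in their place "T_tool_cam" (4x4, takes a point from camera to tool coordinates, whose origin is the TCP and whose axes are the flange's). Camera axes: x right, y up, looking along -z (the intrinsics and any distortion apply to the point x, -y, -z); pixel columns grow to the right and rows downward; lengths in m; the calibration is good to about 2 mm. A picture is of the moment at which its call begins: read the wrist's pose just before it. get_calibration takes no time and is no camera call.
- sign_off(): hands the job in; it is judged then, once.
The state is a dict: "time": time; "qpos": joint angles; "dq": joint speeds; "joint_efforts": joint torques, N m; "eef_pos": TCP position; "tcp_rot": TCP orientation; "contact_force": force on the tool from outside, world axes, zero at the start; "wrist_torque": the same for the moment, N m; "opening": opening from 0.0 (shut) to 1.0 (fully open); "finger_force": force on a finger pad.
Only numpy, scipy, OpenCV 4.12 (cv2) and the standard library are available. Lean on these libraries where they do the work, as an engineer would, in place of code of your own. Each camera call takes 0.05 s, during which the arm holds its last target. There are 200 camera calls.

TASK

Make up two work kits from the stock on the table: the gilding kit in the wooden tray is the gold glitter jar, the white glue pot and the orange-handled brush; the printing kit in the blue tray is the red paint tin and the wooden printing block. Stand the jar, pot and tin upright in the square compartments, one to a compartment, and lay the brush flat along the long compartment of its tray and stand the block, knob up, in the long compartment of its own. Set things down rather than dropping them, and leave the green tin, the silver jar and the blue-handled brush where they are.

Things in the scene. Friction and masses are not known exactly. Their poses are not given: they have to be found in the camera images.
- wood_tray: Plain brown wooden kit tray, 212 x 172 x 22 mm, walls, dividers and floor 5 mm thick. Origin: centre of underside; x lengthwise, within 12 degrees of world x; z up. Inside, at +y one long compartment 202 x 78 mm centred at (0, 42) mm; at -y two square ones, each 98 (x) x 78 (y) mm, centred at (52, -42) and (-52, -42). Fixed to the table, left or right of the stock.
- blue_tray: Blue kit tray, same form as the wooden one: 212 x 172 x 22 mm, walls, dividers and floor 5 mm thick. Origin: centre of underside; x lengthwise, within 12 degrees of world x; z up. Inside, at +y one long compartment 202 x 78 mm centred at (0, 42) mm; at -y two square ones, each 98 (x) x 78 (y) mm, centred at (52, -42) and (-52, -42). Fixed to the table, left or right of the stock.
- gold_jar: Glitter shaker jar, gold all over (body and lid), about 150 g: straight round jar 48 mm in diameter, 66 mm tall (narrower lid 47 mm). Origin at the centre of its underside, z up along its axis. It stands upright on the table at the start.
- glue_pot: Glue pot, white with a white lid and a blue band round the body, about 160 g: round, 52 mm in diameter, 60 mm tall. Origin at the centre of its underside, z up along its axis. It stands upright on the table at the start.
- red_tin: Small paint tin, bare steel rim, red band and red lid, about 220 g: round, 54 mm in diameter (rim 56), 62 mm tall. Origin at the centre of its underside, z up along its axis. It stands upright on the table at the start.
- stamp: Wooden printing block, 180 g: dark brown block 80 (x) x 54 (y) x 28 mm high, with a pale turned wooden knob in the middle of its top (neck 22 mm, head 30 mm in diameter, the head from 48 to 74 mm above the underside). Origin: centre of its underside, the printing face, on which it stands at the start; z up, x within 40 degrees of world x.
- orange_brush: Flat paint brush, orange handle, 60 g, 180 mm long, lying flat. Origin: underside at mid-length, near the centre of mass; x to the bristles, z up. Handle 14 mm tall, 24 mm wide from x = -24 to 30 mm, 17 mm behind; steel ferrule 36 mm wide, 15 mm tall at x = 43 mm; pale bristles to x = 90 mm. At the start x is within 12 degrees of world y.
- green_tin: Leftover stock: a paint tin of the same form as the red one (54 mm diameter, 62 mm tall) with green band and green lid. Origin at the centre of its underside.
- silver_jar: Leftover stock: a shaker jar of the same form as the gold one (48 mm diameter, 66 mm tall) but silver grey. Origin at the centre of its underside.
- blue_brush: Leftover stock: a brush of the same form as the orange one (180 mm long, 36 mm wide at the ferrule, 15 mm tall) with a blue handle. Origin on the underside at mid-length, x towards the bristles; it lies roughly across, like the orange one.
There are look-alikes about, which are no part of the job. Leave any pink look-alike of the orange_brush alone. Several things look just like the gold_jar: the one meant starts farthest to the robot's right.

How it is judged:
By the outcome, as a careful person would: the job done as asked, in the order asked, and still so for the second after the job is handed in, with the robot touching nothing.
It also fails if it takes over 115 s, if anything falls off the work surface, if the arm or the gripper's body presses on something with over 40 N, if the wrist force passes 120 N, or if a joint passes its speed limit or range.

## Working session

There is one attempt and no reset: what is moved stays moved. The work goes in short steps, Python scripts to look and compute and a tool call to move; the robot and the scene stay as the last step left them, time stands still between calls to the robot, and variables do not carry over. Pictures are saved under pics/ and viewed, at most 14 in all, crops included, and the job is handed in when it is done.

Besides the shell and the picture viewer there is one more tool, called after ">>>" as name(argument=value, ...) on one line, values as JSON. step_arm: Moves the arm, as the interface text tells. Its arguments: {"type":"object","properties":{"increments":{"type":"array","items":{"type":"array"}},"fingers":{"type":"number"},"grip_force":{"type":"number"}},"required":["increments"]}

```bash
mkdir -p pics
python3 - <<'E'
from plant import readout,cams,ctrl
import cv2
for n in("top","scene"):
    cv2.imwrite(f"pics/{n}0.png",cams.read_camera(n)[:,:,::-1])
    print(n,cams.get_calibration(n))
print(cams.get_calibration("wrist"))
print(readout.get_state(),ctrl.hold_point_z)
E
```

```text
top {'fx': 482.6801228270983, 'fy': 482.6801228270983, 'cx': 325.3724799934399, 'cy': 230.29250291152238, 'distortion': array([-0.09452118,  0.        ,  0.        ,  0.        ,  0.        ]), 'eye': array([0.39633198, 0.02717231, 1.08519568]), 'rotation': array([-0.0349002 ,  0.02097928,  0.71707059, -0.69581004])}
scene {'fx': 613.5729466190485, 'fy': 613.5729466190485, 'cx': 325.63269029108847, 'cy': 238.60397060524164, 'distortion': array([-0.12756751,  0.        ,  0.        ,  0.        ,  0.        ]), 'eye': array([ 1.38313301, -0.29857282,  0.79631724]), 'rotation': array([0.35682138, 0.25499567, 0.51277142, 0.73805229])}
{'fx': 415.8415230941988, 'fy': 415.8415230941988, 'cx': 316.2491719280933, 'cy': 243.81336753257716, 'distortion': array([-0.02176413,  0.        ,  0.        ,  0.        ,  0.        ]), 'T_tool_cam': array([[ 2.91318824e-04,  9.54190687e-01,  2.99199012e-01,
         7.64138042e-02],
       [ 9.99999257e-01, -6.32041100e-04,  1.04201254e-03,
         4.00019968e-04],
       [ 1.18338474e-03,  2.99198486e-01, -9.54190162e-01,
        -1.43327854e-01],
       [ 0.00000000e+00,  0.00000000e+00,  0.00000000e+00,
         1.00000000e+00]])}
{'time': 0.1, 'qpos': array([-1.27500273e+00,  2.87109944e-01,  1.57802906e+00, -5.46716170e-06,
        1.27862250e+00, -1.49985468e-01]), 'dq': array([ 0.00058024, -0.00167975, -0.00336299,  0.00200786, -0.00081502,
        0.00088357]), 'joint_efforts': array([-1.42271216e-03, -4.07299018e+01, -2.93700296e+01, -2.33063729e-04,
        3.38110214e-03, -3.92770914e-06]), 'eef_pos': array([ 0.29089157, -0.60844027,  0.23006443]), 'tcp_rot': array([ 9.75262046e-01,  2.21049237e-01, -8.15990593e-05, -1.08135597e-03]), 'contact_force': array([-0.35176576, -0.27750582, -0.34512174]), 'wrist_torque': array([ 0.05775343,  0.02141086, -0.02503543]), 'finger_force': 0.0, 'opening': 0.9991357142867004} 0.0187
```

View pics/top0.png

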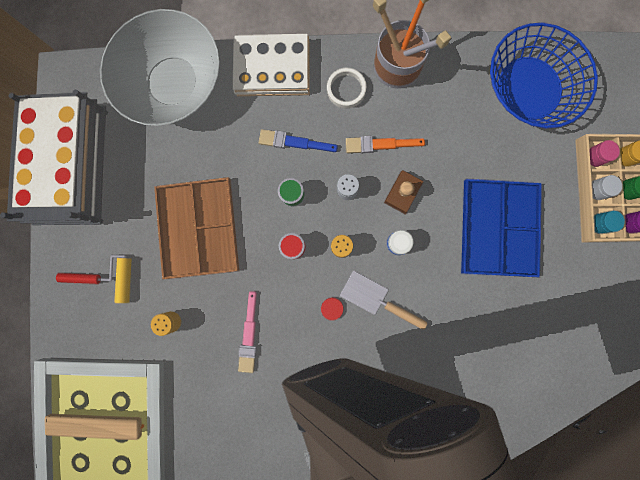

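View pics/scene0.png

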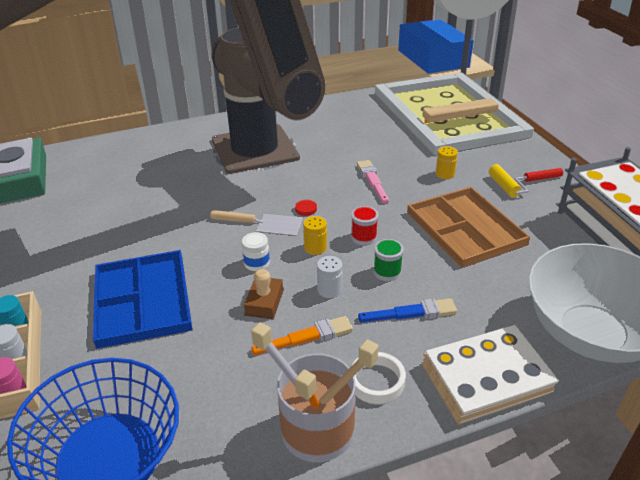

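Run:
```python
import cv2,numpy as np
im=cv2.imread("pics/top0.png")
r=lambda a:cv2.resize(a,None,fx=4,fy=4,interpolation=cv2.INTER_CUBIC)
cv2.imwrite("pics/c1.png",r(im[125:270,245:445]))
cv2.imwrite("pics/c2.png",r(np.hstack([im[170:285,150:250],im[170:285,455:555]])))
```

```text
(no output)
```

View pics/c1.png

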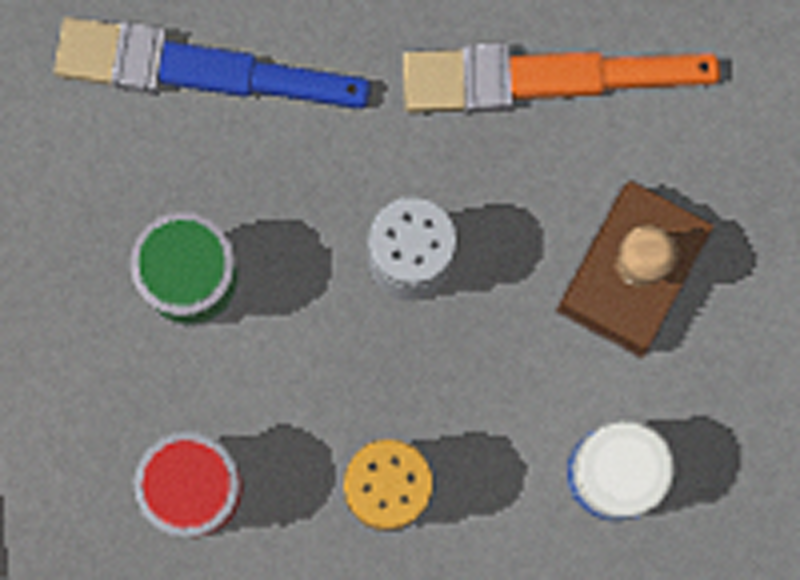

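View pics/c2.png

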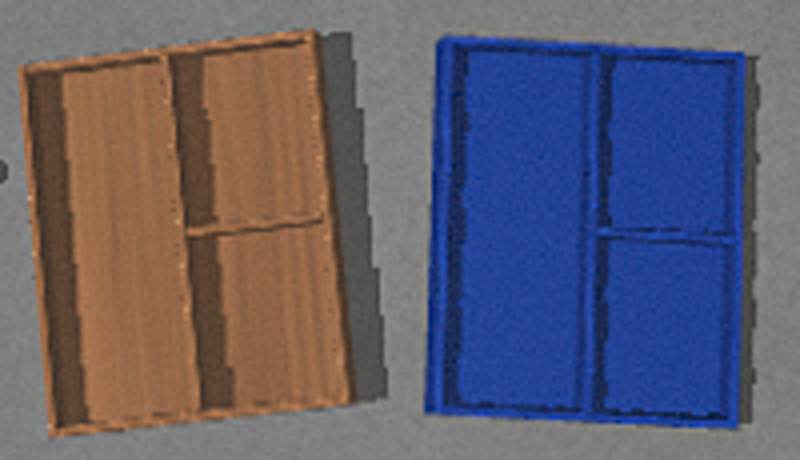

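```bash
cat > h.py <<'E'
import numpy as np,cv2
from scipy.spatial.transform import Rotation as R
def ray(cal,uv,T=None):
    K=np.array([[cal['fx'],0,cal['cx']],[0,cal['fy'],cal['cy']],[0,0,1]])
    p=cv2.undistortPoints(np.array(uv,float).reshape(-1,1,2),K,cal['distortion']).reshape(-1,2)
    d=np.c_[p[:,0],-p[:,1],-np.ones(len(p))]
    if T is None: return np.array(cal['eye']),d@R.from_quat(cal['rotation']).as_matrix().T
    return T[:3,3],d@T[:3,:3].T
def hit(cal,uv,z,T=None):
    e,d=ray(cal,uv,T); return (e+d*((z-e[2])/d[:,2])[:,None])[:,:2]
E
python3 - <<'E'
from h import *
from plant import cams
c=cams.get_calibration("top")
def P(l,ox,oy,z): return hit(c,[((u+.5)/4-.5+ox,(v+.5)/4-.5+oy) for u,v in l],z)
np.set_printoptions(precision=4,suppress=True)
for n,p,z in(("gold",(388,484),.066),("glue",(622,470),.06),("red",(187,484),.062),("green",(182,263),.062),("silver",(411,240),.066),("knob",(647,252),.07)): print(n,P([p],245,125,z))
s=P([(630,182),(712,228),(642,350),(558,310)],245,125,.028);print("stamp",s,s.mean(0),np.linalg.norm(s-np.roll(s,1,0),axis=1))
b=P([(404,80),(488,76),(512,75),(602,73),(718,68)],245,125,.012);print("brush",b,np.linalg.norm(b[0]-b[-1]))
b=P([(58,48),(368,93)],245,125,.012);print("bluebrush",b)
w=P([(22,68),(316,31),(352,402),(52,435)],150,170,.022);print("wood",w,w.mean(0),np.linalg.norm(w-np.roll(w,1,0),axis=1))
w=P([(449,40),(743,53),(738,428),(436,412)],355,170,.022);print("blue",w,w.mean(0),np.linalg.norm(w-np.roll(w,1,0),axis=1))
E
```

```text
gold [[0.4438 0.0127]]
glue [[ 0.4477 -0.1119]]
red [[0.4472 0.1194]]
green [[0.5659 0.1193]]
silver [[ 0.5737 -0.0037]]
knob [[ 0.5626 -0.1287]]
stamp [[ 0.6091 -0.1275]
 [ 0.5819 -0.1719]
 [ 0.5151 -0.13  ]
 [ 0.5387 -0.0846]] [ 0.5612 -0.1285] [0.0825 0.052  0.0789 0.0512]
brush [[ 0.675  -0.0045]
 [ 0.6758 -0.0522]
 [ 0.676  -0.0658]
 [ 0.6756 -0.1169]
 [ 0.6766 -0.183 ]] 0.1784536936110952
bluebrush [[0.7009 0.1921]
 [0.6682 0.0161]]
wood [[0.5923 0.4307]
 [0.607  0.261 ]
 [0.3985 0.2436]
 [0.3844 0.4137]] [0.4955 0.3372] [0.2087 0.1703 0.2092 0.1707]
blue [[ 0.5847 -0.2727]
 [ 0.573  -0.4405]
 [ 0.3632 -0.424 ]
 [ 0.3781 -0.2545]] [ 0.4747 -0.3479] [0.2074 0.1681 0.2104 0.1701]
```

>>> step_arm(increments=[[[22, 35, 0], [0, 0, -0.06]], [[22, 35, 0], [0, 0, -0.06]], [[22, 35, 0], [0, 0, -0.06]], [[22, 35, 0], [0, 0, -0.06]], [[22, 35, 0], [0, 0, -0.06]], [[22, 35, 0], [0, 0, -0.06]], [[22, 35, 0], [0, 0, -0.06]], [[0, 41, 0], [0, 0, -0.026]]], fingers=1, grip_force=40)

```text
time: 0.77
eef_pos: [0.4472, -0.3215, 0.231]
tcp_rot: [1.0, -0.001, 0.001, 0.0]
contact_force: [0.3, -0.0, -0.3]
opening: 0.999
finger_force: 0.0
```

>>> step_arm(increments=[[[0, 41, 0], [0, 0, 0]], [[0, 41, 0], [0, 0, 0]], [[0, 41, 0], [0, 0, 0]], [[0, 41, 0], [0, 0, 0]], [[0, 41, 0], [0, 0, 0]], [[0, 41, 0], [0, 0, 0]], [[0, 41, 0], [0, 0, 0]], [[0, 41, -10], [0, 0, 0]]])

```text
time: 1.43
eef_pos: [0.4456, 0.0062, 0.2231]
tcp_rot: [1.0, -0.0, 0.002, 0.0]
contact_force: [0.9, 0.3, 0.3]
opening: 1.005
finger_force: 0.0
```

Run:
```python
from plant import readout,cams
import cv2
s=readout.get_state();im=cams.read_camera("wrist")
print(s['time'],s['eef_pos'],s['tcp_rot'],s['qpos'])
cv2.imwrite("pics/w1.png",im[:,:,::-1])
```

```text
1.4333 [0.44555053 0.00619523 0.22314177] [ 9.99997724e-01 -2.67634236e-04  2.07739270e-03  4.06800156e-04] [-2.14567799e-01 -2.38070034e-01  2.12648735e+00  9.33768990e-05
  1.24894257e+00  1.35673445e+00]
```

View pics/w1.png

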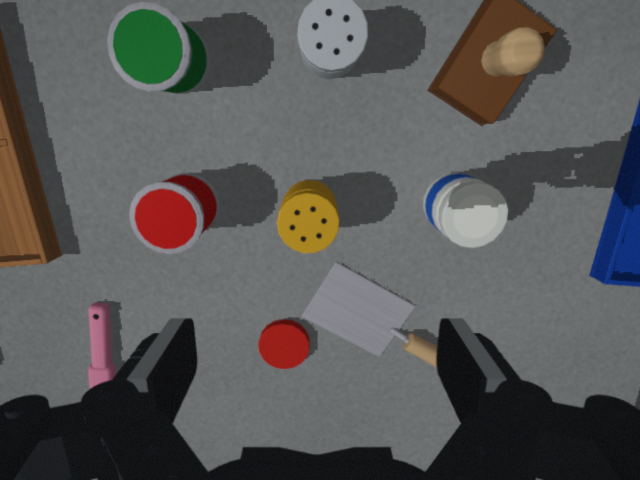

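```bash
cat >> h.py <<'E'
def wT(cal,pos,quat):
    T=np.eye(4);T[:3,:3]=R.from_quat(quat).as_matrix();T[:3,3]=pos
    return T@cal['T_tool_cam']
E
python3 - <<'E'
from h import *
from plant import readout,cams
c=cams.get_calibration("wrist");s=readout.get_state()
print(s['time'],s['eef_pos'],s['dq'].round(3))
T=wT(c,[0.44555053,0.00619523,0.22314177],[ 9.99997724e-01,-2.67634236e-04,2.07739270e-03,4.06800156e-04])
for n,p,z in(("gold",(308,216),.066),("glue",(473,212),.06),("red",(167,217),.062),("green",(149,46),.062),("silver",(333,35),.066),("knob",(526,51),.072)): print(n,hit(c,[p],z,T).round(4))
E
```

```text
1.4833 [0.4432441  0.01283995 0.21970191] [-0.109  0.025  0.018 -0.064  0.033 -0.19 ]
gold [[0.45   0.0121]]
glue [[ 0.4518 -0.1126]]
red [[0.4484 0.1186]]
green [[0.5668 0.1187]]
silver [[ 0.5724 -0.0051]]
knob [[ 0.5624 -0.1314]]
```

>>> step_arm(increments=[[[0, 6, -20], [0, 0, 0]], [[0, 0, -40], [0, 0, 0]], [[0, 0, -40], [0, 0, 0]], [[0, 0, -40], [0, 0, 0]], [[0, 0, -35], [0, 0, 0]], [[0, 0, -20], [0, 0, 0]], [[0, 0, 0], [0, 0, 0]], [[0, 0, 0], [0, 0, 0]]])

```text
time: 2.15
eef_pos: [0.4439, 0.0107, 0.0255]
tcp_rot: [1.0, -0.0, -0.002, -0.0]
contact_force: [-0.3, -0.7, 0.8]
opening: 1.002
finger_force: 0.0
```

>>> step_arm(increments=[[[2, 2, -3], [0, 0, 0]], [[0, 0, 0], [0, 0, 0]], [[0, 0, 0], [0, 0, 0]], [[0, 0, 0], [0, 0, 0]], [[0, 0, 0], [0, 0, 0]], [[0, 0, 0], [0, 0, 0]], [[0, 0, 0], [0, 0, 0]], [[0, 0, 0], [0, 0, 0]]], fingers=-1, grip_force=40)

```text
time: 2.82
eef_pos: [0.4488, 0.0123, 0.0253]
tcp_rot: [1.0, -0.0, 0.002, 0.0]
contact_force: [0.1, 1.1, 6.4]
opening: 0.551
finger_force: 41.4
```

>>> step_arm(increments=[[[0, 0, 30], [0, 0, 0]], [[0, 0, 40], [0, 0, 0]], [[6, 17, 30], [0, 0, 0]], [[13, 36, 0], [0, 0, 0]], [[13, 36, 0], [0, 0, 0]], [[13, 36, 0], [0, 0, 0]], [[13, 36, 0], [0, 0, 0]], [[13, 36, 0], [0, 0, 0]]])

```text
time: 3.48
eef_pos: [0.518, 0.2112, 0.1234]
tcp_rot: [1.0, -0.0, -0.0, 0.0]
contact_force: [0.9, -0.9, -1.4]
opening: 0.551
finger_force: 41.9
```

>>> step_arm(increments=[[[13, 36, 0], [0, 0, 0]], [[13, 36, 0], [0, 0, 0]], [[7, 17, 0], [0, 0, 0]], [[0, 0, -20], [0, 0, 0]], [[0, 0, -30], [0, 0, 0]], [[0, 0, -20], [0, 0, 0]], [[0, 0, 0], [0, 0, 0]], [[0, 0, 0], [0, 0, 0]]])

```text
time: 4.15
eef_pos: [0.5495, 0.2979, 0.0518]
tcp_rot: [1.0, -0.0, -0.002, 0.001]
contact_force: [0.6, 0.2, -0.9]
opening: 0.555
finger_force: 42.0
```

Run:
```python
from plant import readout,cams
import cv2
s=readout.get_state();im=cams.read_camera("wrist")
print(s['time'],s['eef_pos'].tolist(),s['tcp_rot'].tolist(),s['dq'].round(2),s['contact_force'],s['opening'])
cv2.imwrite("pics/w2.png",im[:,:,::-1])
```

```text
4.15 [0.5495282366267296, 0.2979360982598472, 0.051758167811319936] [0.9999977405952821, -4.214980636009525e-05, -0.0019919573117514336, 0.000741035621754828] [-0.   -0.04 -0.05  0.   -0.01 -0.  ] [ 0.61258636  0.1922592  -0.91812932] 0.5551447584829272
```

View pics/w2.png

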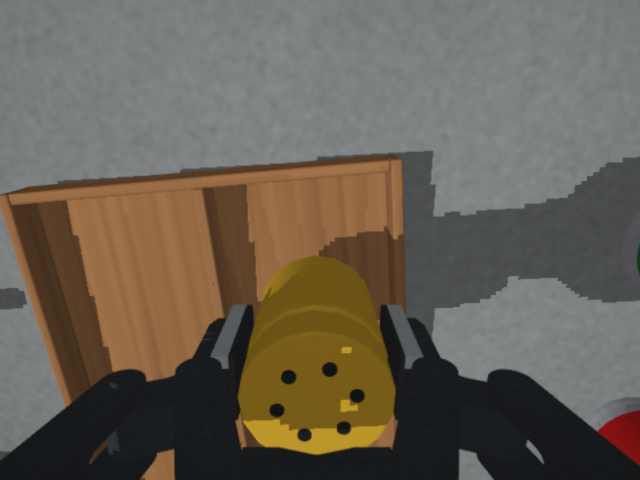

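Run:
```python
from h import *
from plant import cams
c=cams.get_calibration("wrist")
T=wT(c,[0.54953,0.29794,0.05176],[1,0,-.002,.0007])
print(hit(c,[(8,196),(401,158)],.022,T))
```

```text
[[0.59299949 0.42890731]
 [0.60858287 0.2629527 ]]
```

>>> step_arm(increments=[[[0, 0, -10], [0, 0, 0]], [[0, 0, -7], [0, 0, 0]], [[0, 0, -4], [0, 0, 0]], [[0, 0, -1], [0, 0, 0]], [[0, 0, 0], [0, 0, 0]], [[0, 0, 0], [0, 0, 0]]])

```text
time: 4.7
eef_pos: [0.5512, 0.2985, 0.0317]
tcp_rot: [1.0, -0.0, 0.0, -0.0]
contact_force: [0.5, -0.5, -2.4]
opening: 0.555
finger_force: 42.0
```

>>> step_arm(increments=[[[0, 0, -1], [0, 0, 0]], [[0, 0, -1], [0, 0, 0]], [[0, 0, -1], [0, 0, 0]], [[0, 0, 0], [0, 0, 0]], [[0, 0, 0], [0, 0, 0]]])

```text
time: 5.12
eef_pos: [0.5515, 0.2986, 0.0304]
tcp_rot: [1.0, -0.0, 0.0, 0.0]
contact_force: [-3.3, -0.7, 6.1]
opening: 0.551
finger_force: 42.8
```

>>> step_arm(increments=[[[0, 0, 0], [0, 0, 0]], [[0, 0, 0], [0, 0, 0]], [[0, 0, 0], [0, 0, 0]], [[0, 0, 0], [0, 0, 0]], [[0, 0, 10], [0, 0, 0]], [[0, 0, 30], [0, 0, 0]], [[0, 0, 40], [0, 0, 0]], [[0, -20, 20], [0, 0, 0]]], fingers=0.6)

```text
time: 5.78
eef_pos: [0.5529, 0.2812, 0.1337]
tcp_rot: [1.0, 0.001, 0.003, -0.002]
contact_force: [0.6, -0.5, 1.5]
opening: 0.797
finger_force: 0.0
```

Run:
```python
from plant import readout,cams
import cv2
s=readout.get_state()
print(s['time'],s['eef_pos'].tolist(),s['tcp_rot'].tolist(),s['dq'].round(2),s['contact_force'],s['opening'])
cv2.imwrite("pics/w3.png",cv2.resize(cams.read_camera("wrist")[:,:,::-1],None,fx=.6,fy=.6))
```

```text
5.7833 [0.5529226589511074, 0.2811743177497929, 0.13371225864700403] [0.9999926486463858, 0.0012247970825935302, 0.003234589036421293, -0.0016552821686365519] [-0.41 -0.52  0.18 -0.04  0.33 -0.4 ] [ 0.64662933 -0.52455273  1.48647023] 0.7974195527513306
```

View pics/w3.png

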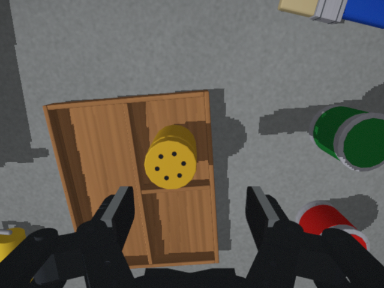

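>>> step_arm(increments=[[[-10, -39, 0], [0, 0, 0]], [[-10, -39, 0], [0, 0, 0]], [[-10, -39, 0], [0, 0, 0]], [[-10, -39, 0], [0, 0, 0]], [[-10, -39, 0], [0, 0, 0]], [[-10, -39, 0], [0, 0, 0]], [[-10, -39, 0], [0, 0, 0]], [[-10, -39, 0], [0, 0, 0]]], fingers=1)

```text
time: 6.5
eef_pos: [0.4703, -0.0352, 0.129]
tcp_rot: [1.0, 0.0, 0.001, 0.0]
contact_force: [1.0, -0.5, -0.3]
opening: 0.999
finger_force: 0.0
```

>>> step_arm(increments=[[[-10, -39, 0], [0, 0, 0]], [[-10, -39, 0], [0, 0, 0]], [[-2, -3, -10], [0, 0, 0]], [[0, 0, -30], [0, 0, 0]], [[0, 0, -35], [0, 0, 0]], [[0, 0, -25], [0, 0, 0]], [[0, 0, -7], [0, 0, 0]], [[0, 0, 0], [0, 0, 0]]])

```text
time: 7.17
eef_pos: [0.4473, -0.1134, 0.0195]
tcp_rot: [1.0, -0.0, -0.002, -0.001]
contact_force: [1.5, 0.4, 0.3]
opening: 0.996
finger_force: 0.0
```

>>> step_arm(increments=[[[0, 0, 0], [0, 0, 0]], [[0, 0, 0], [0, 0, 0]], [[0, 0, 0], [0, 0, 0]], [[0, 0, 0], [0, 0, 0]], [[0, 0, 0], [0, 0, 0]], [[0, 0, 0], [0, 0, 0]], [[0, 0, 0], [0, 0, 0]]], fingers=-1)

```text
time: 7.75
eef_pos: [0.4509, -0.1152, 0.0237]
tcp_rot: [1.0, -0.0, 0.002, 0.001]
contact_force: [-0.4, 0.5, 6.2]
opening: 0.597
finger_force: 42.2
```

>>> step_arm(increments=[[[0, 0, 30], [0, 0, 0]], [[0, 0, 40], [0, 0, 0]], [[0, 13, 34], [0, 0, 0]], [[0, 36, 0], [0, 0, 0]], [[0, 39, 0], [0, 0, 0]], [[0, 39, 0], [0, 0, 0]], [[0, 39, 0], [0, 0, 0]], [[0, 39, 0], [0, 0, 0]]])

```text
time: 8.42
eef_pos: [0.4486, 0.0922, 0.126]
tcp_rot: [1.0, -0.0, 0.001, 0.0]
contact_force: [1.2, 0.4, -1.2]
opening: 0.598
finger_force: 42.3
```

>>> step_arm(increments=[[[0, 39, 0], [0, 0, 0]], [[0, 39, 0], [0, 0, 0]], [[0, 39, 0], [0, 0, 0]], [[0, 39, 0], [0, 0, 0]], [[0, 30, 0], [0, 0, 0]], [[-1, 12, -20], [0, 0, 0]], [[0, 0, -30], [0, 0, 0]], [[0, 0, -20], [0, 0, 0]]])

```text
time: 9.08
eef_pos: [0.4471, 0.2895, 0.0541]
tcp_rot: [1.0, 0.001, -0.0, 0.0]
contact_force: [-0.8, -0.4, -2.0]
opening: 0.597
finger_force: 42.3
```

>>> step_arm(increments=[[[0, 0, -10], [0, 0, 0]], [[0, 0, -8], [0, 0, 0]], [[0, 0, -5], [0, 0, 0]], [[0, 0, -2], [0, 0, 0]], [[0, 0, 0], [0, 0, 0]], [[0, 0, -1], [0, 0, 0]], [[0, 0, -1], [0, 0, 0]], [[0, 0, 0], [0, 0, 0]]])

```text
time: 9.75
eef_pos: [0.4486, 0.2886, 0.0291]
tcp_rot: [1.0, -0.0, 0.001, -0.0]
contact_force: [0.6, 0.1, -1.3]
opening: 0.595
finger_force: 42.3
```

>>> step_arm(increments=[[[0, 0, -1], [0, 0, 0]], [[0, 0, -1], [0, 0, 0]], [[0, 0, -1], [0, 0, 0]], [[0, 0, 0], [0, 0, 0]]])

```text
time: 10.08
eef_pos: [0.4487, 0.2887, 0.0287]
tcp_rot: [1.0, 0.0, -0.0, 0.0]
contact_force: [-6.7, -3.6, 16.7]
opening: 0.598
finger_force: 44.2
```

>>> step_arm(increments=[[[0, 0, 0], [0, 0, 0]], [[0, 0, 0], [0, 0, 0]], [[0, 0, 0], [0, 0, 0]], [[0, 0, 0], [0, 0, 0]], [[0, 0, 10], [0, 0, 0]], [[0, 0, 30], [0, 0, 0]], [[0, 0, 40], [0, 0, 0]], [[0, 0, 20], [0, 0, 0]]], fingers=0.65)

```text
time: 10.75
eef_pos: [0.4497, 0.2892, 0.1299]
tcp_rot: [1.0, -0.0, 0.002, -0.001]
contact_force: [1.2, 0.2, 1.1]
opening: 0.826
finger_force: 0.0
```

>>> step_arm(increments=[[[19, -32, 0], [0, 0, 0.12]], [[19, -32, 0], [0, 0, 0.12]], [[19, -32, 0], [0, 0, 0.12]], [[19, -32, 0], [0, 0, 0.12]], [[19, -32, 0], [0, 0, 0.12]], [[19, -32, 0], [0, 0, 0.12]], [[19, -32, 0], [0, 0, 0.12]], [[19, -32, 0], [0, 0, 0.12]]], fingers=0.3)

```text
time: 11.42
eef_pos: [0.5992, 0.0337, 0.1261]
tcp_rot: [0.888, 0.459, 0.0, 0.0]
contact_force: [1.2, 0.8, 0.2]
opening: 0.652
finger_force: 0.0
```

>>> step_arm(increments=[[[19, -32, 0], [0, 0, 0.12]], [[19, -32, 0], [0, 0, 0.12]], [[19, -32, 0], [0, 0, 0.12]], [[19, -33, 0], [0, 0, 0.12]], [[0, 0, 0], [0, 0, 0.12]], [[0, 0, -10], [0, 0, 0.01]], [[0, 0, 0], [0, 0, 0]], [[0, 0, 0], [0, 0, 0]]])

```text
time: 12.08
eef_pos: [0.673, -0.0924, 0.1138]
tcp_rot: [0.712, 0.702, -0.001, -0.002]
contact_force: [0.5, -0.3, -0.6]
opening: 0.654
finger_force: 0.0
```

Run:
```python
from plant import readout,cams
import cv2
s=readout.get_state()
print(s['time'],s['eef_pos'].tolist(),s['tcp_rot'].tolist(),s['qpos'],s['dq'].round(2),s['opening'])
cv2.imwrite("pics/w4.png",cams.read_camera("wrist")[:,:,::-1])
```

```text
12.0833 [0.6729925453226386, -0.09236013121059652, 0.11380716571411524] [0.7118326406144869, 0.7023467008877827, -0.0007870334292703116, -0.0016685581306219418] [-2.85562818e-01  4.06596117e-01  1.64708663e+00  2.73416353e-04
  1.09159166e+00 -2.72274062e-01] [ 0.01 -0.02 -0.   -0.   -0.   -0.01] 0.6543042493588088
```

View pics/w4.png

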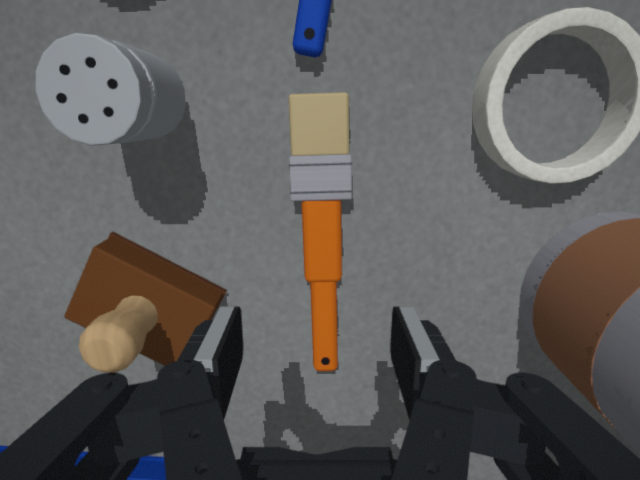

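Run:
```python
from h import *
from plant import cams
c=cams.get_calibration("wrist")
T=wT(c,[0.67299,-0.09236,0.11381],[0.71183,0.70235,-.0008,-.0017])
p=hit(c,[(320,94),(321,177),(323,281),(325,370)],.013,T);print(p,np.linalg.norm(p[0]-p[-1]))
p=hit(c,[(118,335)],.074,T);print(p)
```

```text
[[ 0.67586765 -0.00544503]
 [ 0.6759693  -0.05143658]
 [ 0.67659565 -0.1170965 ]
 [ 0.67742388 -0.18240916]] 0.17697097636895948
[[ 0.57349006 -0.11997671]]
```

>>> step_arm(increments=[[[2, -1, -30], [0, 0, 0.01]], [[0, 0, -35], [0, 0, 0]], [[0, 0, -25], [0, 0, 0]], [[0, 0, -10], [0, 0, 0]], [[0, 0, -5], [0, 0, 0]], [[0, 0, -3], [0, 0, 0]], [[0, 0, 0], [0, 0, 0]], [[0, 0, 0], [0, 0, 0]]], fingers=0)

```text
time: 12.8
eef_pos: [0.678, -0.0948, 0.0097]
tcp_rot: [0.708, 0.707, 0.001, 0.002]
contact_force: [-1.0, -0.0, 0.6]
opening: 0.499
finger_force: 0.0
```

>>> step_arm(increments=[[[0, 0, -3], [0, 0, 0]], [[0, 0, 0], [0, 0, 0]], [[0, 0, 0], [0, 0, 0]]])

```text
time: 13.05
eef_pos: [0.6768, -0.0947, 0.0052]
tcp_rot: [0.708, 0.706, 0.0, 0.0]
contact_force: [0.0, -0.1, 0.2]
opening: 0.503
finger_force: 0.0
```

>>> step_arm(increments=[[[0, 0, 0], [0, 0, 0]], [[0, 0, 0], [0, 0, 0]], [[0, 0, 0], [0, 0, 0]], [[0, 0, 0], [0, 0, 0]], [[0, 0, 0], [0, 0, 0]], [[0, 0, 0], [0, 0, 0]]], fingers=-1)

```text
time: 13.55
eef_pos: [0.6769, -0.0948, 0.005]
tcp_rot: [0.708, 0.706, 0.0, 0.0]
contact_force: [1.1, 0.3, 3.6]
opening: 0.268
finger_force: 40.4
```

>>> step_arm(increments=[[[0, 0, 20], [0, 0, 0]], [[0, 0, 40], [0, 0, 0]], [[0, 0, 40], [0, 0, 0]], [[-7, 18, 10], [0, 0, -0.08]], [[-14, 36, 0], [0, 0, -0.11]], [[-14, 36, 0], [0, 0, -0.11]], [[-14, 36, 0], [0, 0, -0.11]], [[-14, 36, 0], [0, 0, -0.11]]])

```text
time: 14.22
eef_pos: [0.6119, 0.0687, 0.1137]
tcp_rot: [0.867, 0.498, -0.001, -0.0]
contact_force: [0.7, -0.5, -1.3]
opening: 0.265
finger_force: 40.0
```

>>> step_arm(increments=[[[-14, 36, 0], [0, 0, -0.11]], [[-14, 36, 0], [0, 0, -0.11]], [[-14, 36, 0], [0, 0, -0.11]], [[-14, 36, 0], [0, 0, -0.11]], [[-14, 36, 0], [0, 0, -0.11]], [[-14, 36, 0], [0, 0, -0.11]], [[-14, 36, 0], [0, 0, -0.11]], [[-14, 36, 0], [0, 0, -0.11]]])

```text
time: 14.88
eef_pos: [0.4998, 0.3568, 0.1136]
tcp_rot: [0.997, 0.082, -0.001, 0.0]
contact_force: [0.8, 0.6, 0.0]
opening: 0.265
finger_force: 40.0
```

>>> step_arm(increments=[[[-11, 24, 0], [0, 0, -0.1]], [[0, 0, -20], [0, 0, 0]], [[0, 0, -30], [0, 0, 0]], [[0, 0, -20], [0, 0, 0]], [[0, 0, 0], [0, 0, 0]], [[0, 0, 0], [0, 0, 0]]])

```text
time: 15.38
eef_pos: [0.4889, 0.3786, 0.0424]
tcp_rot: [0.999, 0.035, -0.002, 0.001]
contact_force: [-0.4, -0.0, -0.3]
opening: 0.269
finger_force: 40.0
```

Run:
```python
from plant import readout,cams
import cv2
s=readout.get_state()
print(s['time'],s['eef_pos'].tolist(),s['tcp_rot'].tolist(),s['qpos'],s['dq'].round(2),s['opening'])
cv2.imwrite("pics/w5.png",cams.read_camera("wrist")[:,:,::-1])
```

```text
15.3833 [0.4888565990595443, 0.37862890138961236, 0.042424995949875484] [0.9994002612690633, 0.034547802573421445, -0.0021238112921828254, 0.0010278804750614302] [4.95078240e-01 3.82320198e-01 1.83111105e+00 5.74156925e-05
 9.32880132e-01 1.99673072e+00] [-0.01 -0.04 -0.05 -0.   -0.    0.  ] 0.2690303023177303
```

View pics/w5.png

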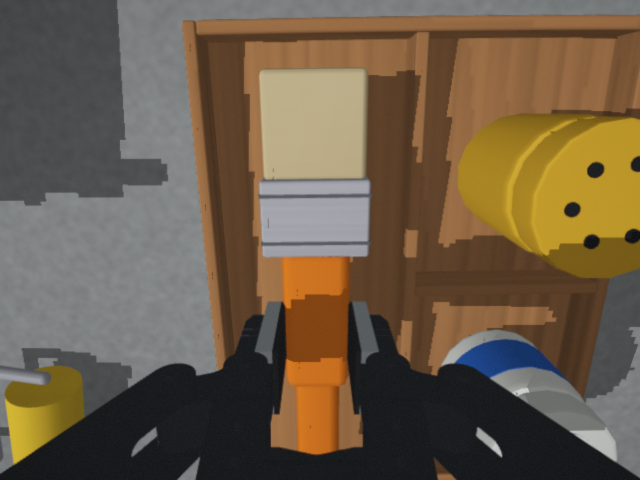

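>>> step_arm(increments=[[[0, 0, -10], [0, 0, 0]], [[0, 0, -10], [0, 0, 0]], [[0, 0, -7], [0, 0, 0]], [[0, 0, -4], [0, 0, 0]], [[0, 0, -1], [0, 0, 0]], [[0, 0, -1], [0, 0, 0]], [[0, 0, 0], [0, 0, 0]], [[0, 0, 0], [0, 0, 0]]])

```text
time: 16.1
eef_pos: [0.4907, 0.3796, 0.0118]
tcp_rot: [0.999, 0.035, 0.0, -0.0]
contact_force: [-0.5, 0.3, -1.0]
opening: 0.264
finger_force: 40.0
```

Commanded z is 0.011; contact is expected near 0.009.

>>> step_arm(increments=[[[0, 0, -1], [0, 0, 0]], [[0, 0, -1], [0, 0, 0]], [[0, 0, 0], [0, 0, 0]], [[0, 0, 0], [0, 0, 0]]])

```text
time: 16.43
eef_pos: [0.4908, 0.3796, 0.01]
tcp_rot: [0.999, 0.035, 0.0, -0.0]
contact_force: [-0.1, -0.7, 1.8]
opening: 0.26
finger_force: 40.2
```

>>> step_arm(increments=[[[0, 0, -1], [0, 0, 0]], [[0, 0, 0], [0, 0, 0]], [[0, 0, 0], [0, 0, 0]], [[0, 0, 0], [0, 0, 0]], [[0, 0, 15], [0, 0, 0]], [[0, 0, 30], [0, 0, 0]], [[0, 0, 40], [0, 0, 0]], [[0, -10, 35], [0, 0, 0]]], fingers=-0.2)

```text
time: 17.1
eef_pos: [0.4904, 0.3703, 0.1311]
tcp_rot: [0.999, 0.035, 0.0, -0.0]
contact_force: [1.5, 0.4, 0.4]
opening: 0.4
finger_force: 0.0
```

Run:
```python
from plant import readout,cams
import cv2
s=readout.get_state()
print(s['time'],s['eef_pos'].tolist(),s['tcp_rot'].tolist(),s['opening'])
cv2.imwrite("pics/w6.png",cv2.resize(cams.read_camera("wrist")[:,:,::-1],None,fx=.6,fy=.6))
```

```text
17.1 [0.4903742401701997, 0.3703211079651128, 0.13107694754380622] [0.9993843546074311, 0.035079790217791396, 0.0003479278357822835, -0.000446128215996357] 0.4000645005485115
```

View pics/w6.png

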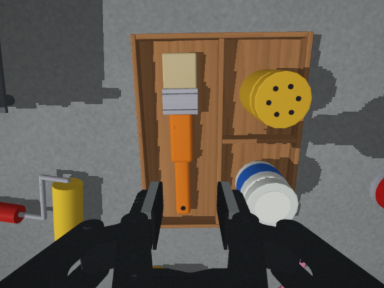

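>>> step_arm(increments=[[[-6, -36, 0], [0, 0, -0.02]], [[-6, -36, 0], [0, 0, -0.02]], [[-6, -36, 0], [0, 0, -0.02]], [[-6, -36, 0], [0, 0, -0.02]], [[-6, -36, 0], [0, 0, 0]], [[-6, -36, 0], [0, 0, 0]], [[-8, -34, 0], [0, 0, 0]], [[0, 0, -10], [0, 0, 0]]], fingers=1)

```text
time: 17.82
eef_pos: [0.4471, 0.1154, 0.1208]
tcp_rot: [1.0, -0.008, 0.002, 0.001]
contact_force: [1.0, 0.0, 1.0]
opening: 0.996
finger_force: 0.0
```

>>> step_arm(increments=[[[0, 0, -30], [0, 0, 0]], [[0, 0, -35], [0, 0, 0]], [[0, 0, -25], [0, 0, 0]], [[0, 0, -7], [0, 0, 0]], [[0, 0, 0], [0, 0, 0]], [[0, 0, 0], [0, 0, 0]]])

```text
time: 18.32
eef_pos: [0.4472, 0.1198, 0.0223]
tcp_rot: [1.0, -0.005, 0.001, -0.0]
contact_force: [0.9, 0.4, 1.1]
opening: 0.999
finger_force: 0.0
```

>>> step_arm(increments=[[[0, 0, 0], [0, 0, 0]], [[0, 0, 0], [0, 0, 0]], [[0, 0, 0], [0, 0, 0]], [[0, 0, 0], [0, 0, 0]], [[0, 0, 0], [0, 0, 0]], [[0, 0, 0], [0, 0, 0]], [[0, 0, 0], [0, 0, 0]]], fingers=-1)

```text
time: 18.9
eef_pos: [0.4481, 0.1197, 0.0234]
tcp_rot: [1.0, -0.005, 0.002, -0.0]
contact_force: [-0.5, 1.3, 6.5]
opening: 0.624
finger_force: 42.4
```

>>> step_arm(increments=[[[0, 0, 30], [0, 0, 0]], [[0, 0, 40], [0, 0, 0]], [[0, -6, 34], [0, 0, 0]], [[3, -30, 0], [0, 0, 0]], [[6, -39, 0], [0, 0, 0]], [[6, -39, 0], [0, 0, 0]], [[6, -39, 0], [0, 0, 0]], [[6, -39, 0], [0, 0, 0]]])

```text
time: 19.57
eef_pos: [0.4729, -0.0741, 0.1255]
tcp_rot: [1.0, -0.005, 0.0, 0.0]
contact_force: [1.6, 0.2, -1.6]
opening: 0.626
finger_force: 43.5
```

>>> step_arm(increments=[[[6, -39, 0], [0, 0, 0]], [[6, -39, 0], [0, 0, 0]], [[6, -39, 0], [0, 0, 0]], [[6, -39, 0], [0, 0, 0]], [[6, -39, 0], [0, 0, 0]], [[6, -39, 0], [0, 0, 0]], [[6, -39, 0], [0, 0, 0]], [[6, -39, 0], [0, 0, 0]]])

```text
time: 20.23
eef_pos: [0.5209, -0.3862, 0.1248]
tcp_rot: [1.0, -0.006, -0.0, -0.0]
contact_force: [0.3, 0.1, -2.4]
opening: 0.622
finger_force: 43.5
```

>>> step_arm(increments=[[[0, -9, 0], [0, 0, 0]], [[0, 0, -20], [0, 0, 0]], [[0, 0, -30], [0, 0, 0]], [[0, 0, -20], [0, 0, 0]], [[0, 0, 0], [0, 0, 0]], [[0, 0, 0], [0, 0, 0]]])

```text
time: 20.73
eef_pos: [0.5202, -0.3921, 0.0535]
tcp_rot: [1.0, -0.005, -0.002, -0.002]
contact_force: [0.6, -0.5, -1.7]
opening: 0.624
finger_force: 43.5
```

Run:
```python
from plant import readout,cams
import cv2
s=readout.get_state()
print(s['time'],s['eef_pos'].tolist(),s['tcp_rot'].tolist(),s['opening'])
cv2.imwrite("pics/w7.png",cams.read_camera("wrist")[:,:,::-1])
```

```text
20.7333 [0.5202303208072268, -0.3921314327303768, 0.05348626734088169] [0.9999824464209582, -0.005419766807172024, -0.0016755148665213511, -0.0017104466209673513] 0.6238215976339101
```

View pics/w7.png

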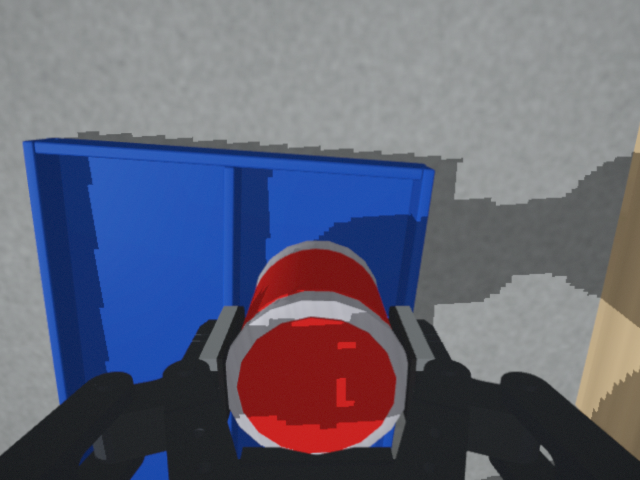

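Run:
```python
from h import *
from plant import cams
c=cams.get_calibration("wrist")
T=wT(c,[0.52023,-.39213,.05349],[0.99998,-.0054,-.0017,-.0017])
a,b=hit(c,[(25,141),(433,170)],.022,T);u=(a-b)/np.linalg.norm(a-b);x=np.array([u[1],-u[0]])
print(a,b,np.linalg.norm(a-b),np.degrees(np.arctan2(x[1],x[0])),(a+b)/2-.106*x)
```

```text
[ 0.58762088 -0.27227106] [ 0.57370405 -0.4415386 ] 0.169838683558494 -4.700171018716499 [ 0.47501893 -0.34821903]
```

>>> step_arm(increments=[[[0, 0, -10], [0, 0, 0]], [[0, 0, -8], [0, 0, 0]], [[0, 0, -5], [0, 0, 0]], [[0, 0, -2], [0, 0, 0]], [[0, 0, -1], [0, 0, 0]], [[0, 0, -1], [0, 0, 0]], [[0, 0, 0], [0, 0, 0]], [[0, 0, 0], [0, 0, 0]]])

```text
time: 21.45
eef_pos: [0.5217, -0.3939, 0.0288]
tcp_rot: [1.0, -0.005, 0.0, 0.0]
contact_force: [0.5, -0.2, -2.4]
opening: 0.622
finger_force: 43.7
```

Tray position matches. Commanded z 0.028; ease down to contact.

>>> step_arm(increments=[[[0, 0, -1], [0, 0, 0]], [[0, 0, -1], [0, 0, 0]], [[0, 0, -1], [0, 0, 0]], [[0, 0, 0], [0, 0, 0]]])

```text
time: 21.78
eef_pos: [0.5218, -0.394, 0.0285]
tcp_rot: [1.0, -0.005, -0.0, -0.0]
contact_force: [-5.4, 4.2, 9.9]
opening: 0.624
finger_force: 44.7
```

>>> step_arm(increments=[[[0, 0, 0], [0, 0, 0]], [[0, 0, 0], [0, 0, 0]], [[0, 0, 0], [0, 0, 0]], [[0, 0, 0], [0, 0, 0]], [[0, 0, 10], [0, 0, 0]], [[0, 0, 30], [0, 0, 0]], [[0, 0, 40], [0, 0, 0]], [[0, 10, 23], [0, 0, 0]]], fingers=0.65)

```text
time: 22.45
eef_pos: [0.5226, -0.386, 0.1331]
tcp_rot: [1.0, -0.006, 0.002, 0.002]
contact_force: [1.0, -1.0, 1.8]
opening: 0.829
finger_force: 0.0
```

>>> step_arm(increments=[[[5, 38, 0], [0, 0, 0]], [[5, 38, 0], [0, 0, 0]], [[5, 38, 0], [0, 0, 0]], [[5, 38, 0], [0, 0, 0]], [[5, 38, 0], [0, 0, 0]], [[5, 38, 0], [0, 0, 0]], [[9, 27, 0], [0, 0, 0]], [[0, 0, 0], [0, 0, 0]]], fingers=0.5)

```text
time: 23.12
eef_pos: [0.5611, -0.1239, 0.1291]
tcp_rot: [1.0, -0.003, 0.0, -0.001]
contact_force: [0.8, -0.1, -0.1]
opening: 0.747
finger_force: 0.0
```

>>> step_arm(increments=[[[0, 0, -20], [0, 0, 0]], [[0, 0, -35], [0, 0, 0]], [[0, 0, -25], [0, 0, 0]], [[0, 0, -12], [0, 0, 0]], [[0, 0, 0], [0, 0, 0]], [[0, 0, 0], [0, 0, 0]]])

```text
time: 23.62
eef_pos: [0.5606, -0.1291, 0.0367]
tcp_rot: [1.0, -0.006, -0.0, -0.0]
contact_force: [-0.5, -0.1, 0.4]
opening: 0.752
finger_force: 0.0
```

>>> step_arm(increments=[[[0, 0, 0], [0, 0, 0]], [[0, 0, 0], [0, 0, 0]], [[0, 0, 0], [0, 0, 0]], [[0, 0, 0], [0, 0, 0]], [[0, 0, 0], [0, 0, 0]], [[0, 0, 0], [0, 0, 0]], [[0, 0, 0], [0, 0, 0]]], fingers=-1, grip_force=50)

```text
time: 24.2
eef_pos: [0.5618, -0.1294, 0.0385]
tcp_rot: [1.0, -0.005, 0.002, 0.001]
contact_force: [-1.1, -1.4, 5.5]
opening: 0.335
finger_force: 49.0
```

>>> step_arm(increments=[[[0, 0, 20], [0, 0, 0]], [[0, 0, 30], [0, 0, 0]], [[0, 0, 30], [0, 0, 0]], [[-16, -29, 0], [0, 0, 0.07]], [[-16, -29, 0], [0, 0, 0.08]], [[-16, -29, 0], [0, 0, 0.08]], [[-16, -29, 0], [0, 0, 0.08]], [[-17, -30, 0], [0, 0, 0.08]]])

```text
time: 24.87
eef_pos: [0.4784, -0.2752, 0.1163]
tcp_rot: [0.982, 0.191, -0.0, -0.0]
contact_force: [-0.1, -0.7, -1.4]
opening: 0.335
finger_force: 49.7
```

>>> step_arm(increments=[[[-17, -30, 0], [0, 0, 0.08]], [[0, 0, -20], [0, 0, 0]], [[0, 0, -20], [0, 0, 0]], [[0, 0, 0], [0, 0, 0]], [[0, 0, 0], [0, 0, 0]], [[0, 0, 0], [0, 0, 0]]])

```text
time: 25.37
eef_pos: [0.4628, -0.3044, 0.077]
tcp_rot: [0.974, 0.228, 0.0, 0.0]
contact_force: [-1.0, 0.1, -0.8]
opening: 0.341
finger_force: 49.7
```

Run:
```python
from plant import readout,cams
import cv2
s=readout.get_state()
print(s['time'],s['eef_pos'].tolist(),s['tcp_rot'].tolist(),s['opening'])
cv2.imwrite("pics/w8.png",cams.read_camera("wrist")[:,:,::-1])
```

```text
25.3667 [0.46282957240855876, -0.3044490730156126, 0.0769980993579409] [0.9737081398329157, 0.227799042937357, 0.00015881924187769884, 0.00017098653613457522] 0.3414420830778681
```

View pics/w8.png

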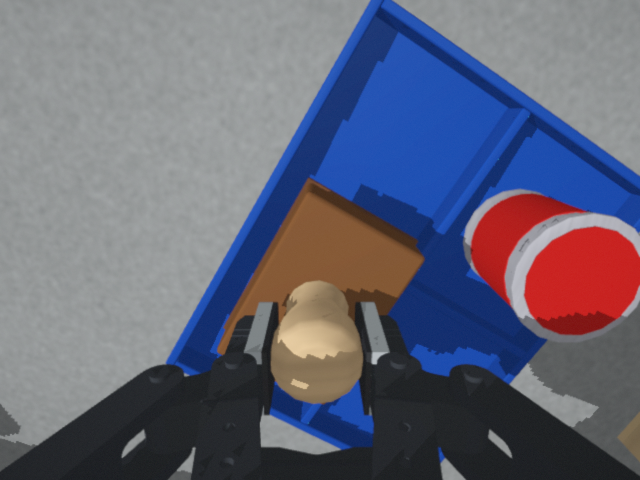

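Run:
```python
from h import *
from plant import cams
c=cams.get_calibration("wrist")
T=wT(c,[0.46283,-.30445,.0770],[0.97371,.2278,0,0])
p=hit(c,[(311,182),(424,258),(222,345)],.068,T)
a=-4.75*np.pi/180;M=np.array([[np.cos(a),np.sin(a)],[-np.sin(a),np.cos(a)]])
print((p-[.475,-.348])@M.T)
```

```text
[[ 0.02828065  0.07091081]
 [ 0.02561243  0.01816213]
 [-0.04923178  0.06777938]]
```

>>> step_arm(increments=[[[0, -1, -10], [0, 0, 0]], [[0, -1, -10], [0, 0, 0]], [[0, 0, -7], [0, 0, 0]], [[0, 0, -4], [0, 0, 0]], [[0, 0, -2], [0, 0, 0]], [[0, 0, -1], [0, 0, 0]], [[0, 0, 0], [0, 0, 0]], [[0, 0, 0], [0, 0, 0]]])

```text
time: 26.08
eef_pos: [0.4623, -0.3066, 0.0435]
tcp_rot: [0.974, 0.228, -0.001, -0.001]
contact_force: [-4.7, 2.0, 7.6]
opening: 0.336
finger_force: 50.5
```

>>> step_arm(increments=[[[0, 0, -1], [0, 0, 0]], [[0, 0, -1], [0, 0, 0]], [[0, 0, 0], [0, 0, 0]]])

```text
time: 26.33
eef_pos: [0.4623, -0.3068, 0.0434]
tcp_rot: [0.974, 0.228, -0.001, -0.001]
contact_force: [-8.2, 4.5, 17.5]
opening: 0.333
finger_force: 51.7
```

>>> step_arm(increments=[[[0, 0, 1], [0, 0, 0]], [[0, 0, 0], [0, 0, 0]], [[0, 0, 0], [0, 0, 0]], [[0, 0, 0], [0, 0, 0]], [[0, 0, 10], [0, 0, 0]], [[0, 0, 30], [0, 0, 0]], [[0, 0, 40], [0, 0, 0]], [[0, 0, 35], [0, 0, 0]]], fingers=0.2)

```text
time: 27.0
eef_pos: [0.4622, -0.3063, 0.1579]
tcp_rot: [0.974, 0.228, -0.0, -0.001]
contact_force: [0.9, -0.6, 0.2]
opening: 0.6
finger_force: 0.0
```

>>> step_arm(increments=[[[0, 38, 10], [0, 0, 0]], [[0, 38, 0], [0, 0, 0]], [[0, 38, 0], [0, 0, 0]], [[0, 38, 0], [0, 0, 0]], [[0, 38, 0], [0, 0, 0]], [[0, 0, 0], [0, 0, 0]], [[0, 0, 0], [0, 0, 0]], [[0, 0, 0], [0, 0, 0]]])

```text
time: 27.67
eef_pos: [0.4628, -0.1168, 0.167]
tcp_rot: [0.974, 0.228, 0.0, 0.001]
contact_force: [-0.5, 0.1, -0.2]
opening: 0.606
finger_force: 0.0
```

Run:
```python
from plant import readout,cams
import cv2
s=readout.get_state()
print(s['time'],s['eef_pos'].tolist(),s['contact_force'],s['opening'])
a=cams.read_camera("scene")[:,:,::-1];b=cams.read_camera("top")[:,:,::-1]
import numpy as np
cv2.imwrite("pics/f.png",np.hstack([cv2.resize(a[120:360,80:560],(400,200)),cv2.resize(b[110:350,140:560],(400,200))]).repeat(1,0)) 
cv2.imwrite("pics/f1.png",np.vstack([cv2.resize(a[130:350,80:540],(627,300)),cv2.resize(b[110:310,140:558],(627,300))]))
```

```text
27.6667 [0.46275844518249354, -0.11681991452234095, 0.1670269430180387] [-0.53239281  0.11779455 -0.1804013 ] 0.6057118872089652
```

View pics/f1.png

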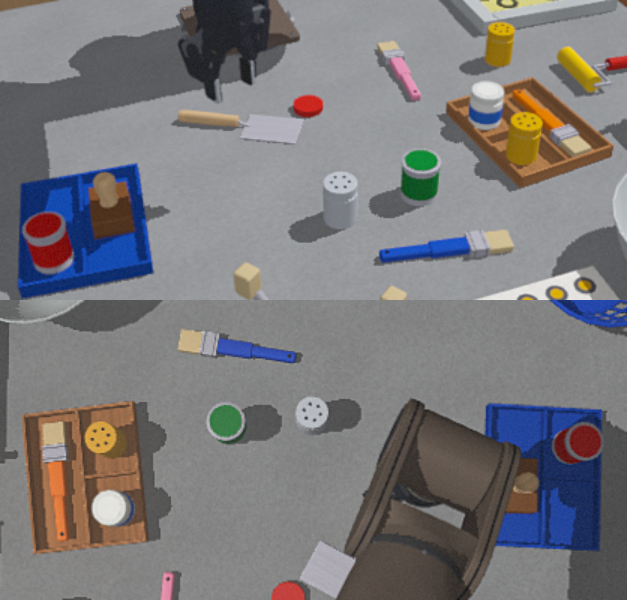

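Everything shows in place: the jar, pot and brush are in the wooden tray, and the tin and block stand upright in the blue tray. The leftover stock has not been moved.

```bash
python3 -c "
from plant import sign_off
print(sign_off())"
```

```text
the job is handed in; nothing more can be done
None
```

Both kits are made up as asked, with the leftover stock and look-alikes left alone. I handed the job in at about 28 s on the robot's clock; the hand-in returned no verdict.

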